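Close a tube shaker's clamp head

ROBOT

A 6-joint arm with a two-finger parallel gripper is mounted at the origin on the work surface. World frame = base frame: x ahead of the robot, y to its left, z up, the work surface at z = 0. Lengths are in m, angles in degrees, forces in N, time in s.
With the tool pointing down it reaches from about 0.375 to 0.9 m from the base axis. Payload 3.1 kg.
Tool frame: the origin (TCP) lies at the very end of the fingers, on their centre line; the grasp point (between the pads) lies 19 mm behind it; z points along the fingers, y is the direction in which the jaws open and shut (so a half turn about z gives the same grasp; the last joint's range is limited). The gripper opens to 87 mm and grips with 3 to 60 N. Pads are 19 mm wide; open, the fingers measure 117 mm over their backs; the gripper's body (75 mm by 190 mm) begins 51 mm behind the grasp point.
Start: joints at [54.059, 30.224, 82.088, -0, 67.689, -10.227], TCP at [0.271, 0.563, 0.223] pointing down, gripper open.
Joint ranges: [-176.69, 176.69], [-43.24, 126.21], [12.49, 139.97], [-82, 262], [0, 151.66], [-163.58, 163.58]. Speed limits (degrees/s): [159.86, 159.86, 180, 180, 180, 180].

INTERFACE

Orientations are given as a 3x3 rotation matrix whose columns are the frame's x, y, z axes.
In Python, from rig import bot gives the robot as it stands. The module is installed in compiled form; this text tells all that it offers.
- The arm moves only by the tool play_rows, never from a script. Its argument "targets" is a list of rows, each a list of 7 numbers: the closure, from 0 (fully open) to 1 (shut), then the shift along the world's x, y, z in m, then the turn, a rotation vector about the world's x, y, z in rad. A call has 1 to 12 rows; each row shifts and turns the commanded pose from where the row before left it; what a row does not reach is not made up. A row lasts 1/8 s, in which the tool goes at most 62.5 mm and 10.7 degrees, less where a joint would pass 70% of its speed; a pose out of reach is approached as far as the arm can. A call with a gripper value outside its range is refused whole. The fingers move at their own pace and stop on an object; the grip force is fixed at half the most. Time passes only in rows, so rows that do not move let the fingers close. It gives the time, the measured TCP pose, the force and the opening at its end, in the units of the state.
- bot.read_state(): the state, without advancing time (a new reading comes with each control period).
- bot.capture(name): name is "scene" or "top" or "wrist"; returns the picture (420x560x3 uint8, blue, green, red); there is no depth.
- bot.get_calibration(name): a dict with "fx", "fy", "cx", "cy" (pixels), "R" (3x3) and "t" (3): a world point X has camera coordinates R X + t. Camera axes: x right, y down, z forward; pixel columns grow to the right and rows downward; lengths in m; the calibration is good to about 2 mm. A picture is of the moment at which its call begins: read the wrist's pose just before it. get_calibration takes no time and is no camera call; for the wrist camera it gives the pose at the moment of the call.
- bot.hand_in(): hands the job in, once; it reports no verdict.
The state is a dict: "time_s": time; "joint_positions": joint angles; "qvel": joint speeds; "tau": joint torques, N m; "position": TCP position; "tcp_rot": TCP orientation; "force": force on the tool from outside, world axes, zero at the start; "moment": the same for the moment, N m; "opening": opening from 0.0 (shut) to 1.0 (fully open).
Only numpy, scipy, OpenCV 4.12 (cv2) and the standard library are available. Lean on these libraries where they do the work, as an engineer would, in place of code of your own. Each camera call takes 0.05 s, during which the arm holds its last target. There are 200 camera calls.

TASK

The tube shaker is loaded; close its clamp head. Lower the taller spacer ring over the upright shaft onto the tube drum, then the clamp plate (its slot has to be turned to find the shaft's cross pin) fully home on the spacer, then the bayonet cap: press it down gently against the springy drum, turn it clockwise to its stop and let it rise into its latch. Never press or twist the shaker harder than about 40 N, leave the lower ring out and do not disturb the other things on the bench.

Things in the scene. Friction and masses are not known exactly. Their poses are not given: they have to be found in the camera images.
- shaker: cream low-profile tube shaker, fixed: housing 180 x 220 mm, 95 mm tall, with a low control panel on its -x side that reaches 132 mm from the origin. Origin on the shaft axis at the bench surface, z up. A tube drum and an upright shaft stand on it; the shaft resists turning with 0.2 N m, then slips round.
- drum_top (a point): centre of the flat top of the aluminium tube drum (132 mm diameter), 143 mm above the bench, on the shaft axis, drum not pressed. Twelve tube caps, 12.4 mm wide, in a ring of 56 mm radius stand 12 mm above it. The drum rides on a spring: with the stack on it, it begins to sink at 3 to 5 N of push, then 1.2 N/mm, to the end of its travel at 8 mm.
- post_tip (a point): tip of the steel shaft, on its axis, 58 mm above the drum top; axes are the housing's. Shaft: 25 mm diameter up to 2 mm above the drum top, then a 45 degree cone, then 16 mm diameter, tapering over the last 6 mm to 8 mm diameter at the tip.
- pin_centre (a point): centre of the square cross pin through the shaft, 10.5 mm below the tip; the pin is a level bar, 5 x 5 mm in section and 25 mm long, so two flat lugs stand out. Seen from above it lies anywhere within 0.8 rad either way of the housing's y axis; its angle is different each time and NOT measured (this point's axes are the housing's): look or feel for it.
- head (a joint): how far the sprung tube drum is pressed down (m): 0 up, 0.008 at the end of its travel; about 0.003 when the cap is latched
- spacer: the taller of two plain steel rings: 36 mm outside, 28 mm bore, 15 mm tall. Origin at the centre of its underside, z up
- low_ring: the lower steel ring, 36 mm outside, 28 mm bore, 7 mm tall, not needed. Origin at the centre of its underside
- clamp_plate: aluminium clamp plate: twelve-sided disc 124 mm across, 5 mm thick, with a twelve-sided hub 38 mm across flats (flats face its x and y axes) up to 26 mm above the underside. Origin at the centre of the underside, z up. An 18 mm bore with one cross slot, 8 mm wide, 29 mm long, along the plate's y axis, runs through it; it passes the pin only when aligned to about 0.1 rad.
- cap: light grey plastic bayonet cap: skirt 40 mm diameter, 30 mm tall; on top a wing bar 12 mm thick (x), 42 mm long (y), up to 50 mm above the underside. Origin at the centre of the underside, z up. In the underside an 18 mm bore with a cross slot 8 x 28 mm along y, under the bar; floor 7 mm thick, above it a chamber for the pin. With slot over pin it drops onto the plate's hub.
- cap_bar (a point): middle of the cap's wing bar, 40 mm above the underside. Bayonet: from resting on the plate's hub, press the cap 5 to 8 mm further, turn it clockwise seen from above (other way blocked); the pin is over a 2 mm hump after 1.0 rad and meets a stop at 1.15 rad. Released there it rises into its latch and the drum stays held down 3 mm.
- jar: green glass jar with orange lid, 56 mm diameter, 85 mm tall; leave it. Origin at the centre of its underside
- tip_box: orange box of pipette tips, 85 x 120 x 56 mm; leave it. Origin at the centre of its underside
- tube_rack: yellow tube rack 70 x 140 x 28 mm with a few white tube caps up to 41 mm; leave it. Origin at the centre of its underside
- marker: blue marker pen lying flat, 132 mm long along its x, 13 mm thick; leave it. Origin under its middle
- pipette: dark hand pipette lying flat, 230 mm long along its x, 27 mm wide, 24 mm high; leave it. Origin under its body
- beaker: glass beaker, 64 mm diameter, 85 mm tall; leave it. Origin at the centre of its underside
Things that resemble listed ones, but are neither listed nor needed, are in the scene too. Of the things like the cap, leave any that is purple; of the rest the smaller one is meant. Of the things that look like the clamp_plate, the larger one is meant.

How it is judged:
By the outcome, as a careful person would: the job done as asked, in the order asked, and still so for the second after the job is handed in, with the robot touching nothing.
It also fails if it takes over 72 s, if anything falls off the work surface, if the arm or the gripper's body presses on something with over 40 N, if the wrist force passes 120 N, or if a joint passes its speed limit or range.

## Working session

There is one attempt and no reset: what is moved stays moved. The work goes in short steps, Python scripts to look and compute and a tool call to move; the robot and the scene stay as the last step left them, time stands still between calls to the robot, and variables do not carry over. Pictures are saved under pics/ and viewed, about 8 in all and at most 12, crops included, and the job is handed in when it is done.

Besides the shell and the picture viewer there is one more tool, called after "Call:" as name(argument=value, ...), one argument or row to a line, values as JSON. play_rows: Moves the arm, as the interface text tells. Its arguments: {"type":"object","properties":{"targets":{"type":"array","items":{"type":"array","items":{"type":"number"}}}},"required":["targets"]}

```bash
mkdir -p pics; python3 - <<'E'
from rig import bot
import cv2
for n in("top","scene"):
    im=bot.capture(n);cv2.imwrite(f"pics/{n}0.png",im)
    c=bot.get_calibration(n);print(n,c)
s=bot.read_state();print(s)
E
```

```text
top {'fx': 451.23249087124486, 'fy': 451.23249087124486, 'cx': 280.35420017054554, 'cy': 202.9694050889941, 'R': array([[-0.00181867, -0.9999875 ,  0.00465823],
       [-0.99158523,  0.00120038, -0.12944998],
       [ 0.12944277, -0.00485446, -0.99157501]]), 't': array([-0.01640105,  0.55961251,  1.39697844])}
scene {'fx': 500.6520120704614, 'fy': 500.6520120704614, 'cx': 279.37035350202626, 'cy': 206.98934149957145, 'R': array([[ 0.62445837,  0.78101507,  0.00819827],
       [ 0.59073052, -0.46539813, -0.65912217],
       [-0.51096888,  0.41643732, -0.7519912 ]]), 't': array([-0.334093  , -0.21546033,  1.66851548])}
{'time_s': 0.1, 'joint_positions': array([ 5.40566351e+01,  3.02734009e+01,  8.21473801e+01,  7.62699384e-04,
        6.76911198e+01, -1.02265764e+01]), 'qvel': array([-0.04087222, -0.1106198 , -0.04465244,  0.0019387 , -0.09905566,
       -0.06943924]), 'tau': array([-4.56544312e-04, -4.40984988e+01, -1.77150464e+01,  6.35049236e-02,
        5.34048560e-02, -1.58644468e-05]), 'position': array([0.27077659, 0.56257603, 0.2216813 ]), 'tcp_rot': array([[-9.00947509e-01,  4.33926548e-01, -1.15637429e-03],
       [ 4.33927940e-01,  9.00946206e-01, -1.57394511e-03],
       [ 3.58854463e-04, -1.91982504e-03, -9.99998093e-01]]), 'force': array([ 0.08080277, -0.23039827, -0.03602648]), 'moment': array([ 0.0146387 ,  0.01286452, -0.02500147]), 'opening': 0.9990560932196011}
```

View pics/top0.png

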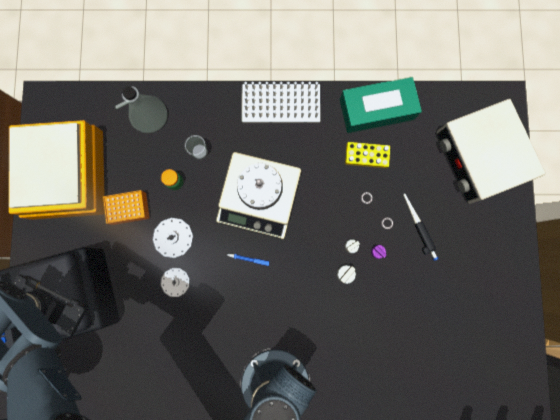

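View pics/scene0.png

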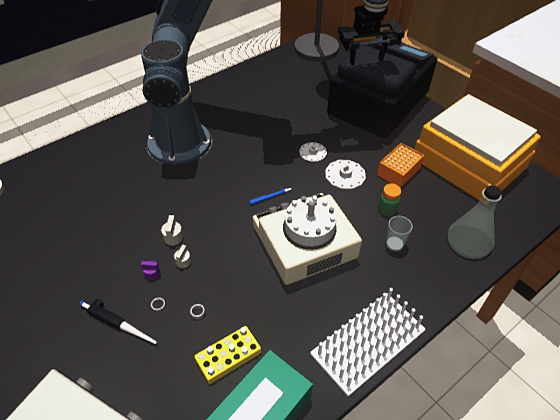

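Top view: rings at (367,198) and (387,223). White caps at (352,246), smaller, and (347,274), larger; the purple one is at (379,252). Plates at (173,238), larger, and (175,282), smaller. The shaker shaft is near (260,184). Next I check the choices in a close crop.

```bash
cat > h.py <<'E'
from rig import bot
import cv2, numpy as np
def ray(c,u,v,z):
    d=c["R"].T@np.array([(u-c["cx"])/c["fx"],(v-c["cy"])/c["fy"],1.0]); o=-c["R"].T@c["t"]
    return o+d*(z-o[2])/d[2]
def proj(c,X):
    p=c["R"]@np.asarray(X,float)+c["t"]; return np.array([c["fx"]*p[0]/p[2]+c["cx"],c["fy"]*p[1]/p[2]+c["cy"]])
E
python3 - <<'E'
from h import *
t=bot.get_calibration("top");s=bot.get_calibration("scene")
for n,u,v,z in [("ringA",367,198,.01),("ringB",387,223,.01),("capS",352,246,.05),("capL",347,274,.05),("plateL",173,238,.026),("plateS",175,282,.02),("post",260,184,.201),("jar",170,178,.085),("beaker",197,147,.04),("tipbox",125,207,.056),("marker",250,260,.01)]:
    p=ray(t,u,v,z);print(n,p.round(3),proj(s,p).round())
w=bot.get_calibration("wrist");S=bot.read_state();R=S["tcp_rot"]
print(w["fx"],w["cx"],w["cy"]); print("cam pos in tcp",R.T@(-w["R"].T@w["t"]-S["position"]));print("cam axes in tcp",(w["R"]@R).T.round(3))
im=cv2.imread("pics/scene0.png")
a=cv2.resize(im[205:325,130:220],None,fx=4.4,fy=4.4,interpolation=cv2.INTER_CUBIC)
b=cv2.resize(im[190:280,245:365],None,fx=3.3,fy=3.3,interpolation=cv2.INTER_CUBIC)
o=np.zeros((600,800,3),np.uint8);o[:a.shape[0],:396]=a[:600];o[:b.shape[0],400:796]=b[:600];
c=cv2.resize(im[135:200,290:380],None,fx=3.3,fy=3.3,interpolation=cv2.INTER_CUBIC);o[310:310+c.shape[0],400:400+c.shape[1]]=c
cv2.imwrite("pics/crop1.png",o)
E
```

```text
ringA [ 0.579 -0.298  0.01 ] [196. 311.]
ringB [ 0.498 -0.361  0.01 ] [158. 303.]
capS [ 0.423 -0.24   0.05 ] [182. 250.]
capL [ 0.337 -0.222  0.05 ] [170. 227.]
plateL [0.45  0.323 0.026] [343. 169.]
plateS [0.312 0.314 0.02 ] [312. 148.]
post [0.592 0.041 0.201] [308. 200.]
jar [0.631 0.323 0.085] [390. 190.]
beaker [0.741 0.251 0.04 ] [399. 236.]
tipbox [0.545 0.468 0.056] [400. 159.]
marker [0.38 0.08 0.01] [268. 195.]
367.09853737069403 286.68816170638485 213.25990010605204
cam pos in tcp [ 0.06704656 -0.00134105 -0.16155267]
cam axes in tcp [[ 0.    -0.969 -0.246]
 [ 1.    -0.     0.001]
 [-0.001 -0.246  0.969]]
```

View pics/crop1.png

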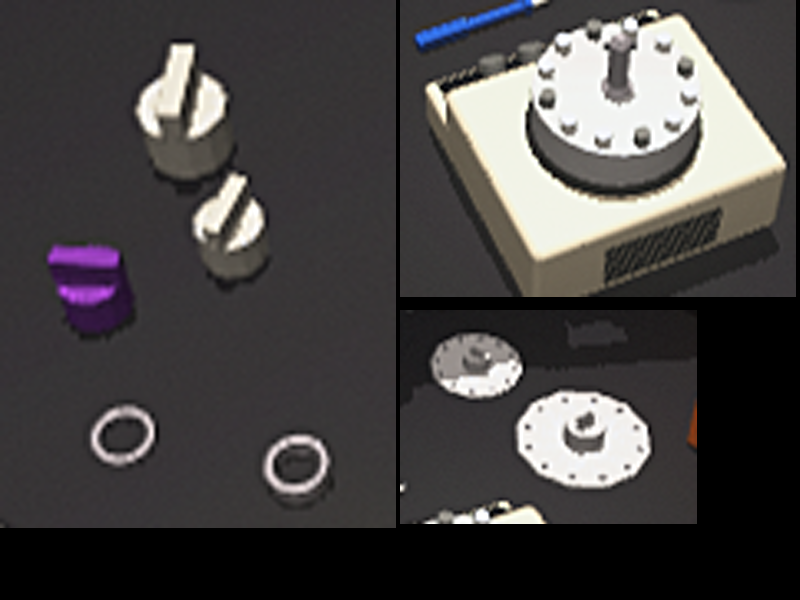

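Ring A, top (367,198), shows more outer wall, so it is the taller one. The small white cap, top (352,246), and the large plate, top (173,238), are the right ones. I'll take wrist looks on the way, starting with the plate.

Call:
play_rows(
  targets=[
    [0, 0.03, -0.04, 0.013, 0, 0, 0.075],
    [0, 0.03, -0.04, 0.013, 0, 0, 0.075],
    [0, 0.03, -0.04, 0.013, 0, 0, 0.075],
    [0, 0.03, -0.04, 0.013, 0, 0, 0.075],
    [0, 0.03, -0.04, 0.013, 0, 0, 0.075],
    [0, 0.03, -0.04, 0.013, 0, 0, 0.074],
    [0, 0, 0, 0, 0, 0, 0],
  ],
)

```text
time_s: 0.98
position: [0.4537, 0.3208, 0.3013]
tcp_rot: [[-1.0, 0.005, 0.002], [0.005, 1.0, 0.0], [-0.002, 0.0, -1.0]]
force: [-0.6, -0.3, 0.4]
opening: 1.001
```

```bash
cat >> h.py <<'E'
import pickle
def snap(n):
    S=bot.read_state();c=bot.get_calibration("wrist");im=bot.capture("wrist")
    cv2.imwrite(f"pics/{n}.png",im);pickle.dump((S,c),open(f"pics/{n}.pkl","wb"))
    print(S["time_s"],S["position"].round(4),"yaw",np.degrees(np.arctan2(S["tcp_rot"][1,0],S["tcp_rot"][0,0])).round(2),S["force"].round(2),S["opening"]);return im,c,S
E
python3 -c "
from h import *
snap('plate')"
```

```text
0.975 [0.4537 0.3208 0.3013] yaw 179.72 [-0.6  -0.33  0.38] 1.0009486078670362
```

Call:
play_rows(
  targets=[
    [0, 0.024, -0.047, 0.017, 0, 0, 0],
    [0, 0.024, -0.047, 0.017, 0, 0, 0],
    [0, 0.024, -0.047, 0.017, 0, 0, 0],
    [0, 0.024, -0.047, 0.017, 0, 0, 0],
    [0, 0.024, -0.047, 0.017, 0, 0, 0],
    [0, 0.022, -0.047, 0.017, 0, 0, 0],
    [0, 0, 0, 0, 0, 0, 0],
  ],
)

```text
time_s: 1.9
position: [0.5947, 0.0394, 0.4026]
tcp_rot: [[-1.0, 0.003, 0.001], [0.003, 1.0, -0.0], [-0.001, -0.0, -1.0]]
force: [-0.3, 0.3, -0.8]
opening: 0.997
```

```bash
python3 -c "
from h import *
snap('shaker')
a=cv2.imread('pics/plate.png');b=cv2.imread('pics/shaker.png')
cv2.imwrite('pics/both.png',cv2.resize(np.hstack([a[:, :],b]),(800,300),interpolation=cv2.INTER_AREA))"
```

```text
1.9 [0.5947 0.0394 0.4026] yaw 179.82 [-0.33  0.3  -0.82] 0.9972640444135132
```

View pics/both.png

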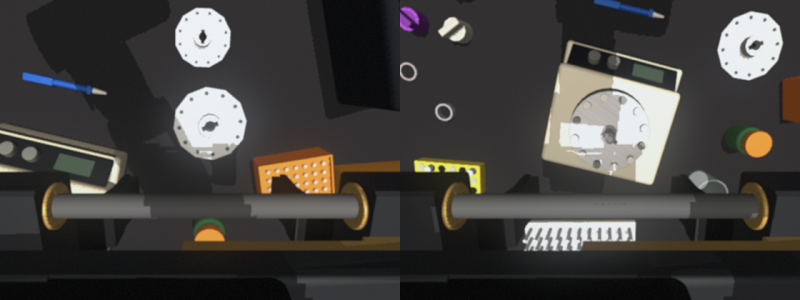

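The left half shows the plate hub at about (294,178) native px. The right half shows the shaft at about (294,185). Zooming both together.

```bash
python3 -c "
from h import *
a=cv2.imread('pics/plate.png')[115:230,235:350];b=cv2.imread('pics/shaker.png')[120:250,235:365]
a=cv2.resize(a,(400,400),interpolation=cv2.INTER_CUBIC);b=cv2.resize(b,(400,400),interpolation=cv2.INTER_CUBIC)
cv2.imwrite('pics/both2.png',np.hstack([a,b]))"
```

```text
(no output)
```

View pics/both2.png

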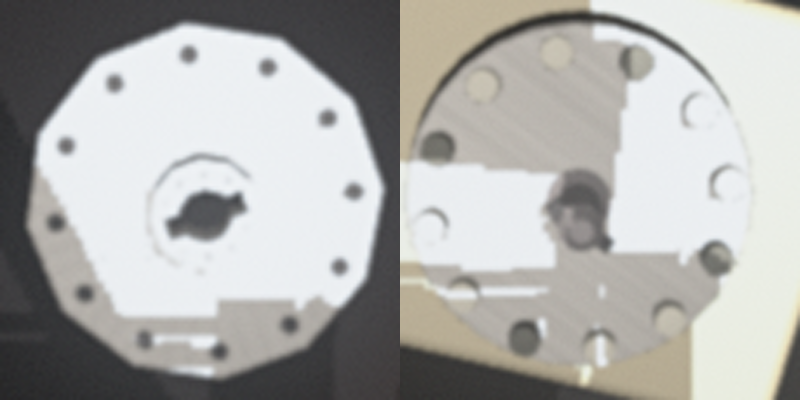

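Plate slot: ends at crop (172,228) and (243,203), centre about (207,216). Pin lugs: about (555,206) and (606,243), shaft tip (582,228). Next: compute positions and take a closer look at the pin.

```bash
python3 -c "
from h import *
S,c=pickle.load(open('pics/plate.pkl','rb'))
im=cv2.imread('pics/plate.png');g=cv2.cvtColor(im,cv2.COLOR_BGR2GRAY)
m=np.zeros_like(g);cv2.circle(m,(294,177),15,255,-1)
d=((g<125)&(m>0)).astype(np.uint8);n,l,st,ce=cv2.connectedComponentsWithStats(d)
k=1+np.argmax(st[1:,4]);ys,xs=np.where(l==k)
P=np.array([ray(c,x,y,.026)[:2] for x,y in zip(xs,ys)]);ev,V=np.linalg.eigh(np.cov(P.T))
print('slot',st[k],ce[k],P.mean(0),P.std(0),'ang',np.degrees(np.arctan2(V[1,1],V[0,1]))%180)
m=np.zeros_like(g);cv2.circle(m,(294,177),62,255,-1)
w=((g>140)&(m>0)).astype(np.uint8)
cn=max(cv2.findContours(w,0,1)[0],key=cv2.contourArea);h=cv2.convexHull(cn)[:,0]
Q=np.array([ray(c,x,y,.005)[:2] for x,y in h]);(x,y),r=cv2.minEnclosingCircle(Q.astype(np.float32));print('disc',x,y,r)
S,c=pickle.load(open('pics/shaker.pkl','rb'))
f=lambda u,v:(235+(u-400)*.325,120+v*.325)
print('tip',ray(c,*f(582,228),.201),'drum',ray(c,*f(583,195),.143))
a,b=ray(c,*f(555,206),.1925),ray(c,*f(606,243),.1925);print('pin',a,b,np.degrees(np.arctan2((b-a)[1],(b-a)[0])))
"
```

```text
slot [283 170  22  13 176] [293.68181818 176.3125    ] [0.45207004 0.32843047] [0.00385881 0.00591647] ang 109.92577710350044
disc 0.45206570625305176 0.32881027460098267 0.06447892636060715
tip [0.59969469 0.04596102 0.201     ] drum [0.59865417 0.0474864  0.143     ]
pin [0.59389884 0.03711612 0.1925    ] [0.60656052 0.05421115 0.1925    ] 53.47396705542164
```

Call:
play_rows(
  targets=[
    [0, 0.01, 0, -0.05, 0, 0, 0],
    [0, 0.01, 0, -0.05, 0, 0, 0],
    [0, 0.01, 0, -0.03, 0, 0, 0],
    [0, 0, 0, 0, 0, 0, 0],
  ],
)

```text
time_s: 2.45
position: [0.6203, 0.0438, 0.2687]
tcp_rot: [[-1.0, -0.003, -0.009], [-0.003, 1.0, 0.002], [0.009, 0.002, -1.0]]
force: [0.9, 0.4, 0.1]
opening: 1.003
```

```bash
python3 -c "
from h import *
im,c,S=snap('pin')
u,v=proj(c,[.592,.037,.19]).astype(int);print(u,v)
u0,v0=max(u-70,0),max(v-60,0)
cv2.imwrite('pics/pinz.png',cv2.resize(im[v0:v0+110,u0:u0+140],(770,605))[:600]);print(u0,v0)"
```

```text
2.45 [0.6203 0.0438 0.2687] yaw -179.84 [0.91 0.37 0.14] 1.0029234661996131
277 182
207 122
```

View pics/pinz.png

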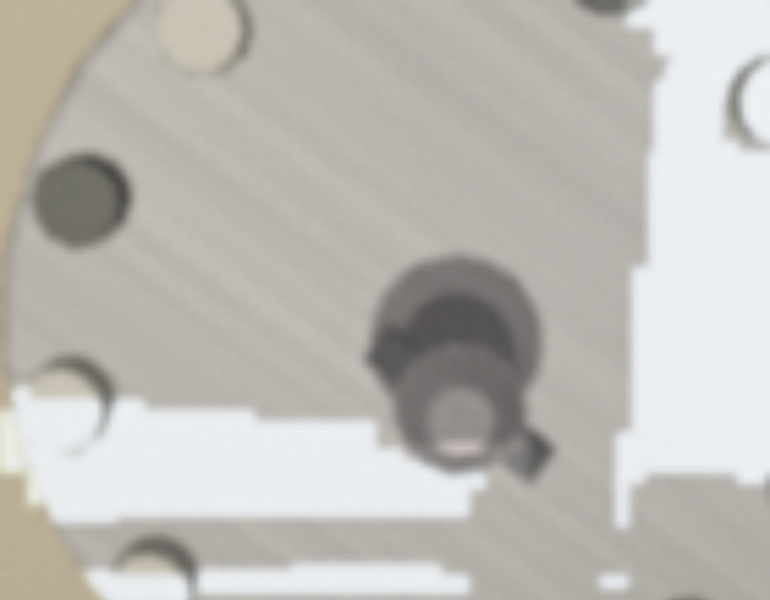

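The tip disc is at crop (460,412). The lugs, (387,351) and (529,452), put the pin at about 54.5° in world. On to the ring.

Call:
play_rows(
  targets=[
    [0, -0.003, -0.056, 0, 0, 0, 0],
    [0, -0.003, -0.056, 0, 0, 0, 0],
    [0, -0.003, -0.056, 0, 0, 0, 0],
    [0, -0.003, -0.056, -0.01, 0, 0, 0],
    [0, -0.003, -0.056, -0.03, 0, 0, 0],
    [0, -0.003, -0.056, -0.03, 0, 0, 0],
    [0, 0, 0, 0, 0, 0, 0],
  ],
)

```text
time_s: 3.38
position: [0.6041, -0.296, 0.2028]
tcp_rot: [[-1.0, 0.004, -0.001], [0.004, 1.0, 0.0], [0.001, 0.0, -1.0]]
force: [-0.1, 1.0, -0.2]
opening: 1.001
```

```bash
python3 -c "
from h import *
S,c=pickle.load(open('pics/pin.pkl','rb'))
f=lambda u,v:(207+u/5.5,122+v/5.5)
print('tip',ray(c,*f(460,412),.201),'collar',ray(c,*f(458,337),.145))
a,b=ray(c,*f(387,351),.1925),ray(c,*f(529,452),.1925);print('pin',(a+b)/2,np.linalg.norm(b-a),np.degrees(np.arctan2((b-a)[1],(b-a)[0])))
im,c,S=snap('ring')
g=cv2.cvtColor(im,cv2.COLOR_BGR2GRAY)
u,v=proj(c,[.579,-.298,.015]).astype(int);print(u,v)
m=np.zeros_like(g);cv2.circle(m,(int(u),int(v)),50,255,-1)
hsv=cv2.cvtColor(im,cv2.COLOR_BGR2HSV)
w=((g>110)&(m>0)).astype(np.uint8)
for q in cv2.findContours(w,0,1)[0]:
  if cv2.contourArea(q)>100:
    (x,y),(A,B),t=cv2.fitEllipse(q);print((x,y),A,B,ray(c,x,y,.015), B/c['fx']*(c['R']@np.array([.579,-.298,.015])+c['t'])[2])
cv2.imwrite('pics/ringv.png',im)
"
```

```text
tip [0.59962043 0.04545056 0.201     ] collar [0.59977096 0.04587666 0.145     ]
pin [0.60005405 0.04537276 0.1925    ] 0.021076616072419407 54.30444299515188
3.375 [ 0.6041 -0.296   0.2028] yaw 179.75 [-0.13  0.99 -0.2 ] 1.0012661959911828
285 166
(265.4703674316406, 203.69276428222656) 13.77338695526123 24.922462463378906 [ 0.61519377 -0.31755948  0.015     ] 0.023704007227652802
(285.83612060546875, 166.21795654296875) 38.63352966308594 38.951927185058594 [ 0.57876877 -0.29752135  0.015     ] 0.03704757364495412
(261.4288635253906, 145.7642822265625) 34.27317810058594 91.50607299804688 [ 0.55949937 -0.32032567  0.015     ] 0.08703235560719766
```

View pics/ringv.png

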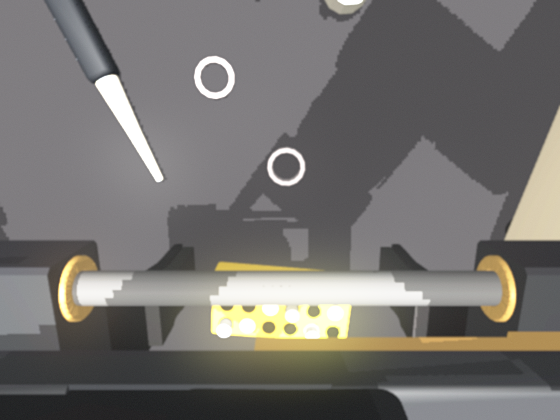

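The ring is at px (286,166) → (0.579, -0.2975). The shaft axis is at about (0.5997, 0.0457). Descending and gripping.

Call:
play_rows(
  targets=[
    [0, -0.013, -0.001, -0.05, 0, 0, 0],
    [0, -0.013, -0.001, -0.05, 0, 0, 0],
    [0, 0, 0, -0.05, 0, 0, 0],
    [0.3, 0, 0, -0.03, 0, 0, 0],
    [0.4, 0, 0, -0.02, 0, 0, 0],
    [0.7, 0, 0, 0, 0, 0, 0],
    [0.7, 0, 0, 0, 0, 0, 0],
    [0.7, 0, 0, 0, 0, 0, 0],
    [0.7, 0, 0, 0, 0, 0, 0],
  ],
)

```text
time_s: 4.55
position: [0.5799, -0.2955, 0.0048]
tcp_rot: [[-1.0, 0.0, 0.002], [-0.0, 1.0, -0.001], [-0.002, -0.001, -1.0]]
force: [1.3, 1.9, 4.4]
opening: 0.402
```

Call:
play_rows(
  targets=[
    [0.7, 0, 0, 0.03, 0, 0, 0],
    [0.7, 0, 0, 0.06, 0, 0, 0],
    [0.7, 0, 0.02, 0.055, 0, 0, 0],
    [0.7, 0, 0.03, 0.05, 0, 0, 0],
    [0.7, 0.003, 0.04, 0.045, 0, 0, 0],
    [0.7, 0.003, 0.06, 0, 0, 0, 0],
    [0.7, 0.003, 0.06, 0, 0, 0, 0],
    [0.7, 0.004, 0.06, 0, 0, 0, 0],
    [0.7, 0.004, 0.05, 0, 0, 0, 0],
    [0.7, 0.004, 0.021, 0, 0, 0, 0],
    [0.7, 0, 0, 0, 0, 0, 0],
    [0.7, 0, 0, 0, 0, 0, 0],
  ],
)

```text
time_s: 6.05
position: [0.6003, 0.0444, 0.2436]
tcp_rot: [[-1.0, 0.001, -0.0], [0.001, 1.0, -0.001], [0.0, -0.001, -1.0]]
force: [-0.0, -0.4, -1.3]
opening: 0.401
```

```bash
python3 -c "
from h import *
im,c,S=snap('over')
print(proj(c,[.5997,.0457,.201]))
cv2.imwrite('pics/overv.png',im[120:400,100:460])"
```

```text
6.05 [0.6003 0.0444 0.2436] yaw 179.94 [-0.02 -0.37 -1.26] 0.40075145414339103
[290.51730413 238.39048098]
```

View pics/overv.png

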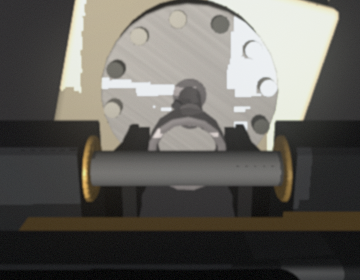

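The ring is held between the fingers (crop (188,140)), with the shaft just beyond it. Lowering.

Call:
play_rows(
  targets=[
    [0.7, 0.0005, 0.0013, -0.02, 0, 0, 0],
    [0.7, 0, 0, -0.03, 0, 0, 0],
    [0.7, 0, 0, -0.02, 0, 0, 0],
    [0.7, 0, 0, -0.012, 0, 0, 0],
    [0.7, 0, 0, -0.006, 0, 0, 0],
    [0.7, 0, 0, -0.003, 0, 0, 0],
    [0.7, 0, 0, 0, 0, 0, 0],
  ],
)

```text
time_s: 6.98
position: [0.6011, 0.0472, 0.153]
tcp_rot: [[-1.0, -0.0, 0.001], [-0.0, 1.0, -0.0], [-0.001, -0.0, -1.0]]
force: [-0.6, 0.6, -0.9]
opening: 0.4
```

Call:
play_rows(
  targets=[
    [0.7, 0, -0.001, -0.002, 0, 0, 0],
    [0.7, 0, 0, -0.002, 0, 0, 0],
    [0.7, 0, 0, -0.0015, 0, 0, 0],
    [0.7, 0, 0, 0, 0, 0, 0],
  ],
)

```text
time_s: 7.48
position: [0.6008, 0.0464, 0.1478]
tcp_rot: [[-1.0, -0.0, 0.0], [-0.0, 1.0, -0.0], [-0.0, -0.0, -1.0]]
force: [-0.9, 0.2, 4.2]
opening: 0.402
```

Call:
play_rows(
  targets=[
    [0.47, 0, 0, 0, 0, 0, 0],
    [0.47, 0, 0, 0, 0, 0, 0],
    [0.47, 0, 0, 0.01, 0, 0, 0],
    [0.4, 0, 0, 0.02, 0, 0, 0],
    [0.2, 0, 0, 0.04, 0, 0, 0],
    [0, 0, 0, 0.05, 0, 0, 0],
    [0, 0.01, 0, 0.03, 0, 0, 0],
    [0, 0.01, 0, 0, 0, 0, 0],
    [0, 0, 0, 0, 0, 0, 0],
  ],
)

```text
time_s: 8.6
position: [0.6206, 0.0463, 0.296]
tcp_rot: [[-1.0, -0.0, -0.002], [-0.0, 1.0, 0.0], [0.002, 0.0, -1.0]]
force: [-0.2, 0.0, 0.2]
opening: 0.985
```

```bash
python3 -c "
from h import *
im,c,S=snap('after')
u,v=proj(c,[.5997,.0457,.158]).astype(int);print(u,v)
cv2.imwrite('pics/afterz.png',cv2.resize(im[v-50:v+50,u-70:u+70],None,fx=4,fy=4))"
```

```text
8.6 [0.6206 0.0463 0.296 ] yaw -179.99 [-0.19  0.    0.24] 0.9845246924429946
286 178
```

View pics/afterz.png

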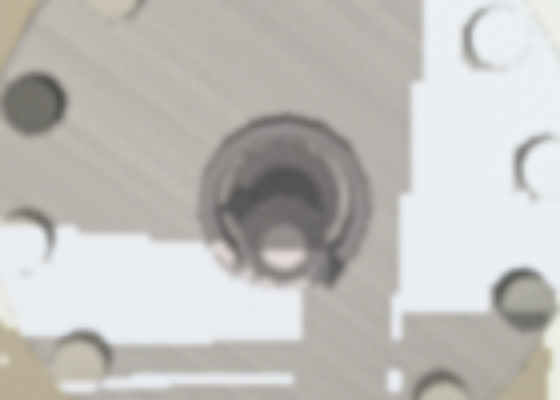

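The ring is seated flat around the shaft, concentric with the collar, and the pin is still at about 55°. Now the plate.

Call:
play_rows(
  targets=[
    [0, -0.028, 0.047, 0, 0, 0, 0.058],
    [0, -0.028, 0.047, 0, 0, 0, 0.058],
    [0, -0.028, 0.047, -0.01, 0, 0, 0.058],
    [0, -0.028, 0.047, -0.03, 0, 0, 0.058],
    [0, -0.028, 0.047, -0.03, 0, 0, 0.058],
    [0, -0.028, 0.047, -0.03, 0, 0, 0.057],
    [0, 0, 0, -0.05, 0, 0, 0],
    [0, 0, 0, -0.05, 0, 0, 0],
    [0, 0, 0, -0.04, 0, 0, 0],
    [0, 0, 0, -0.03, 0, 0, 0],
    [0, 0, 0, 0, 0, 0, 0],
  ],
)

```text
time_s: 10.02
position: [0.4493, 0.3267, 0.0238]
tcp_rot: [[-0.94, -0.34, -0.008], [-0.34, 0.94, -0.004], [0.009, -0.001, -1.0]]
force: [-1.1, -0.7, 1.2]
opening: 0.998
```

Call:
play_rows(
  targets=[
    [0, 0.0015, 0.001, -0.008, 0, 0, 0],
    [0.2, 0, 0, -0.007, 0, 0, 0],
    [0.4, 0, 0, 0, 0, 0, 0],
    [0.7, 0, 0, 0, 0, 0, 0],
    [0.7, 0, 0, 0, 0, 0, 0],
    [0.7, 0, 0, 0, 0, 0, 0],
    [0.7, 0, 0, 0, 0, 0, 0],
  ],
)

```text
time_s: 10.9
position: [0.4543, 0.3294, 0.0123]
tcp_rot: [[-0.94, -0.34, 0.0], [-0.34, 0.94, 0.0], [-0.0, 0.0, -1.0]]
force: [-0.5, -0.3, 0.9]
opening: 0.428
```

Call:
play_rows(
  targets=[
    [0.3, 0, 0, 0, 0, 0, 0],
    [0, 0, 0, 0, 0, 0, 0],
    [0, 0, 0, 0, 0, 0, -0.1745],
    [0, 0, 0, 0, 0, 0, -0.1745],
    [0, 0, 0, 0, 0, 0, -0.1745],
    [0, 0, 0, 0, 0, 0, -0.1745],
    [0, 0, 0, 0, 0, 0, -0.1745],
    [0, 0, 0, 0, 0, 0, -0.1745],
    [0, 0, 0, 0, 0, 0, -0.1745],
    [0, 0, 0, 0, 0, 0, -0.1745],
    [0, 0, 0, 0, 0, 0, -0.1745],
    [0.2, 0, 0, -0.003, 0, 0, 0],
  ],
)

```text
time_s: 12.4
position: [0.4544, 0.3294, 0.0091]
tcp_rot: [[-0.342, 0.94, 0.0], [0.94, 0.342, 0.0], [0.0, 0.0, -1.0]]
force: [-0.2, 0.3, 0.2]
opening: 0.946
```

Call:
play_rows(
  targets=[
    [0.4, 0, 0, 0, 0, 0, 0],
    [0.7, 0, 0, 0, 0, 0, 0],
    [0.7, 0, 0, 0, 0, 0, 0],
    [0.7, 0, 0, 0, 0, 0, 0],
    [0.7, 0, 0, 0, 0, 0, 0],
  ],
)

```text
time_s: 13.02
position: [0.454, 0.3293, 0.0091]
tcp_rot: [[-0.341, 0.94, -0.0], [0.94, 0.341, -0.0], [-0.0, -0.0, -1.0]]
force: [-0.6, -0.4, 0.1]
opening: 0.436
```

Call:
play_rows(
  targets=[
    [0.7, 0, 0, 0.03, 0, 0, 0],
    [0.7, 0, 0, 0.055, 0, 0, 0],
    [0.7, 0.015, -0.02, 0.055, 0, 0, -0.121],
    [0.7, 0.02, -0.03, 0.045, 0, 0, -0.121],
    [0.7, 0.02, -0.03, 0.036, 0, 0, -0.121],
    [0.7, 0.018, -0.041, 0.01, 0, 0, -0.121],
    [0.7, 0.018, -0.041, 0, 0, 0, -0.121],
    [0.7, 0.018, -0.041, 0, 0, 0, -0.121],
    [0.7, 0.018, -0.041, 0, 0, 0, -0.121],
    [0.7, 0.018, -0.039, 0, 0, 0, -0.121],
    [0.7, 0, 0, 0, 0, 0, 0],
    [0.7, 0, 0, 0, 0, 0, 0],
  ],
)

```text
time_s: 14.52
position: [0.5982, 0.0466, 0.2393]
tcp_rot: [[0.581, 0.814, -0.002], [0.814, -0.581, 0.001], [-0.001, -0.002, -1.0]]
force: [-0.4, 0.5, -1.7]
opening: 0.439
```

Call:
play_rows(
  targets=[
    [0.7, 0.001, -0.0005, -0.01, 0, 0, 0],
    [0.7, 0, 0, -0.012, 0, 0, 0],
    [0.7, 0, 0, -0.005, 0, 0, 0],
    [0.7, 0, 0, -0.003, 0, 0, 0],
    [0.7, 0, 0, -0.003, 0, 0, 0],
    [0.7, 0, 0, 0, 0, 0, 0],
  ],
)

```text
time_s: 15.28
position: [0.6003, 0.0458, 0.207]
tcp_rot: [[0.581, 0.814, -0.0], [0.814, -0.581, 0.0], [-0.0, -0.0, -1.0]]
force: [-0.5, -0.7, -2.8]
opening: 0.433
```

Call:
play_rows(
  targets=[
    [0.7, 0, 0, -0.002, 0, 0, 0],
    [0.7, 0, 0, -0.002, 0, 0, 0],
    [0.7, 0, 0, -0.002, 0, 0, 0],
    [0.7, 0, 0, -0.001, 0, 0, 0],
    [0.7, 0, 0, 0, 0, 0, 0],
  ],
)

```text
time_s: 15.9
position: [0.6002, 0.0458, 0.2]
tcp_rot: [[0.581, 0.814, -0.0], [0.814, -0.581, 0.0], [-0.0, -0.0, -1.0]]
force: [-1.0, -0.1, -2.3]
opening: 0.428
```

Call:
play_rows(
  targets=[
    [0.7, 0, 0, -0.002, 0, 0, 0],
    [0.7, 0, 0, -0.002, 0, 0, 0],
    [0.7, 0, 0, -0.003, 0, 0, 0],
    [0.7, 0, 0, 0, 0, 0, 0],
  ],
)

```text
time_s: 16.4
position: [0.6002, 0.0458, 0.1928]
tcp_rot: [[0.581, 0.814, -0.0], [0.814, -0.581, 0.0], [-0.0, -0.0, -1.0]]
force: [0.1, 0.3, -1.4]
opening: 0.431
```

Call:
play_rows(
  targets=[
    [0.7, 0, 0, -0.005, 0, 0, 0],
    [0.7, 0, 0, -0.005, 0, 0, 0],
    [0.7, 0, 0, -0.005, 0, 0, 0],
    [0.7, 0, 0, -0.004, 0, 0, 0],
    [0.7, 0, 0, -0.003, 0, 0, 0],
    [0.7, 0, 0, 0, 0, 0, 0],
  ],
)

```text
time_s: 17.15
position: [0.6002, 0.0458, 0.1708]
tcp_rot: [[0.581, 0.814, -0.0], [0.814, -0.581, 0.0], [-0.0, -0.0, -1.0]]
force: [-0.3, 0.5, -2.5]
opening: 0.435
```

Call:
play_rows(
  targets=[
    [0.7, 0, 0, -0.002, 0, 0, 0],
    [0.7, 0, 0, -0.002, 0, 0, 0],
    [0.7, 0, 0, -0.001, 0, 0, 0],
    [0.7, 0, 0, 0, 0, 0, 0],
  ],
)

```text
time_s: 17.65
position: [0.6003, 0.0459, 0.167]
tcp_rot: [[0.581, 0.814, 0.0], [0.814, -0.581, -0.0], [0.0, 0.0, -1.0]]
force: [-1.7, -0.0, 5.6]
opening: 0.431
```

Seated: force rose to about 5.6 N at the expected height. Releasing, rising, then off to the cap.

Call:
play_rows(
  targets=[
    [0.4, 0, 0, 0, 0, 0, 0],
    [0.2, 0, 0, 0, 0, 0, 0],
    [0, 0, 0, 0.02, 0, 0, 0],
    [0, 0, 0, 0.05, 0, 0, 0],
    [0, -0.01, -0.015, 0.06, 0, 0, 0],
    [0, -0.005, -0.007, 0, 0, 0, 0],
    [0, 0, 0, 0, 0, 0, 0],
  ],
)

```text
time_s: 18.52
position: [0.5845, 0.0236, 0.2954]
tcp_rot: [[0.582, 0.813, -0.001], [0.813, -0.582, 0.0], [-0.0, -0.001, -1.0]]
force: [0.6, 0.3, 0.7]
opening: 0.991
```

```bash
python3 -c "
from h import *
snap('plated')"
```

```text
18.525 [0.5845 0.0236 0.2954] yaw 54.4 [0.58 0.29 0.68] 0.9914759552346875
```

Call:
play_rows(
  targets=[
    [0, -0.03, -0.047, 0, 0, 0, 0],
    [0, -0.03, -0.047, 0, 0, 0, 0],
    [0, -0.03, -0.047, 0, 0, 0, 0],
    [0, -0.03, -0.047, -0.02, 0, 0, 0],
    [0, -0.03, -0.048, -0.03, 0, 0, 0],
    [0, -0.027, -0.048, -0.03, 0, 0, 0],
    [0, 0, 0, 0, 0, 0, 0],
    [0, 0, 0, 0, 0, 0, 0],
  ],
)

```text
time_s: 19.58
position: [0.4089, -0.258, 0.2157]
tcp_rot: [[0.582, 0.813, -0.002], [0.813, -0.582, 0.003], [0.001, -0.003, -1.0]]
force: [-0.1, -0.0, 0.7]
opening: 0.997
```

```bash
python3 -c "
from h import *
im,c,S=snap('cap')
u,v=proj(c,[.423,-.24,.05]).astype(int);print('cap at',u,v)
S1,c1=pickle.load(open('pics/plated.pkl','rb'));im1=cv2.imread('pics/plated.png')
u1,v1=proj(c1,[.6,.0457,.184]).astype(int);print('hub at',u1,v1)
f=lambda im,u,v:cv2.resize(im[max(v-60,0):max(v-60,0)+120,u-60:u+60],(400,400),interpolation=cv2.INTER_CUBIC)
cv2.imwrite('pics/cp.png',np.hstack([f(im1,u1,v1),f(im,u,v)]))"
```

```text
19.575 [ 0.4089 -0.258   0.2157] yaw 54.4 [-0.13 -0.02  0.75] 0.9973134973341983
cap at 288 170
hub at 286 173
```

View pics/cp.png

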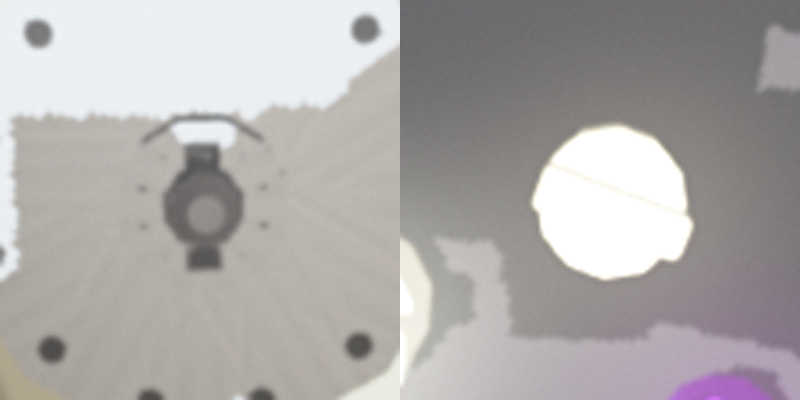

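Left: the plate is home, with the pin above the hub and its slot aligned. Right: the cap's bar runs through about crop (615,214), ends (543,187) and (687,241), i.e. 20.5° down-right.

```bash
python3 -c "
from h import *
S,c=pickle.load(open('pics/cap.pkl','rb'))
f=lambda u,v:(228+(u-400)*.3,110+v*.3)
a,b=ray(c,*f(543,187),.05),ray(c,*f(687,241),.05);print((a+b)/2,np.linalg.norm(b-a),np.degrees(np.arctan2((b-a)[1],(b-a)[0])))
print('skirt',ray(c,*f(612,202),.03))
S,c=pickle.load(open('pics/plated.pkl','rb'))
g=lambda u,v:(286-60+u*.3,173-60+v*.3)
a,b=ray(c,*g(202,148),.193),ray(c,*g(205,268),.193);print('pin',(a+b)/2,np.linalg.norm(b-a),np.degrees(np.arctan2((a-b)[1],(a-b)[0])),'tip',ray(c,*g(207,214),.201))
"
```

```text
[ 0.423861   -0.24525765  0.05      ] 0.041374678631898094 -56.18095407746763
skirt [ 0.42367265 -0.24431753  0.03      ]
pin [0.6001871 0.0452696 0.193    ] 0.02616627284882594 55.837554788288564 tip [0.60081008 0.04488679 0.201     ]
```

Call:
play_rows(
  targets=[
    [0.2, 0.003, 0.003, -0.02, 0, 0, 0.1733],
    [0.4, 0.003, 0.003, -0.02, 0, 0, 0.1733],
    [0.4, 0.003, 0.003, -0.02, 0, 0, 0.1733],
    [0.4, 0.003, 0.003, -0.02, 0, 0, 0.1733],
    [0.4, 0.003, 0.001, -0.02, 0, 0, 0.1733],
    [0.4, 0, 0, -0.02, 0, 0, 0.1733],
    [0.4, 0, 0, -0.015, 0, 0, 0.1733],
    [0.4, 0, 0, -0.02, 0, 0, 0],
    [0.4, 0, 0, 0, 0, 0, 0],
  ],
)

```text
time_s: 20.75
position: [0.4246, -0.244, 0.0613]
tcp_rot: [[-0.561, 0.828, -0.001], [0.828, 0.561, 0.001], [0.002, -0.0, -1.0]]
force: [-1.3, 0.9, 0.0]
opening: 0.6
```

Call:
play_rows(
  targets=[
    [0.4, 0, 0, -0.012, 0, 0, 0],
    [0.4, 0, 0, -0.01, 0, 0, 0],
    [0.4, 0, 0, -0.005, 0, 0, 0],
    [0.4, 0, 0, 0, 0, 0, 0],
    [0.95, 0, 0, 0, 0, 0, 0],
    [0.95, 0, 0, 0, 0, 0, 0],
    [0.95, 0, 0, 0, 0, 0, 0],
    [0.95, 0, 0, 0, 0, 0, 0],
    [0.95, 0, 0, 0, 0, 0, 0],
    [0.95, 0, 0, 0, 0, 0, 0],
  ],
)

```text
time_s: 22.0
position: [0.4241, -0.2458, 0.0347]
tcp_rot: [[-0.559, 0.829, -0.0], [0.829, 0.559, 0.0], [0.0, 0.0, -1.0]]
force: [-0.1, -0.7, -0.5]
opening: 0.132
```

Call:
play_rows(
  targets=[
    [0.95, 0, 0, 0.03, 0, 0, 0],
    [0.95, 0, 0, 0.055, 0, 0, 0],
    [0.95, 0.015, 0.02, 0.05, 0, 0, -0.1505],
    [0.95, 0.02, 0.03, 0.045, 0, 0, -0.1505],
    [0.95, 0.02, 0.03, 0.037, 0, 0, -0.1505],
    [0.95, 0.024, 0.042, 0, 0, 0, -0.1505],
    [0.95, 0.024, 0.042, 0, 0, 0, -0.1505],
    [0.95, 0.024, 0.042, 0, 0, 0, -0.1505],
    [0.95, 0.024, 0.042, 0, 0, 0, -0.1505],
    [0.95, 0.0245, 0.0427, 0, 0, 0, -0.1505],
    [0.95, 0, 0, 0, 0, 0, 0],
    [0.95, 0, 0, 0, 0, 0, 0],
  ],
)

```text
time_s: 23.5
position: [0.5987, 0.0449, 0.2511]
tcp_rot: [[0.573, 0.82, -0.002], [0.82, -0.573, -0.0], [-0.002, -0.002, -1.0]]
force: [-0.7, -0.5, -0.5]
opening: 0.135
```

Call:
play_rows(
  targets=[
    [0.95, 0.0005, 0, -0.012, 0, 0, 0],
    [0.95, 0, 0, -0.004, 0, 0, 0],
    [0.95, 0, 0, -0.003, 0, 0, 0],
    [0.95, 0, 0, -0.002, 0, 0, 0],
    [0.95, 0, 0, 0, 0, 0, 0],
  ],
)

```text
time_s: 24.12
position: [0.6001, 0.0448, 0.2307]
tcp_rot: [[0.574, 0.819, -0.0], [0.819, -0.574, 0.0], [-0.0, -0.0, -1.0]]
force: [0.7, -0.4, -1.3]
opening: 0.138
```

Underside is at about 0.196, over the taper with no contact. Continuing past the pin.

Call:
play_rows(
  targets=[
    [0.95, 0, 0, -0.002, 0, 0, 0],
    [0.95, 0, 0, -0.002, 0, 0, 0],
    [0.95, 0, 0, -0.002, 0, 0, 0],
    [0.95, 0, 0, -0.001, 0, 0, 0],
    [0.95, 0, 0, 0, 0, 0, 0],
  ],
)

```text
time_s: 24.75
position: [0.6, 0.0449, 0.2237]
tcp_rot: [[0.574, 0.819, -0.0], [0.819, -0.574, 0.0], [-0.0, -0.0, -1.0]]
force: [-0.6, 0.8, -1.4]
opening: 0.138
```

Call:
play_rows(
  targets=[
    [0.95, 0, 0, -0.002, 0, 0, 0],
    [0.95, 0, 0, -0.002, 0, 0, 0],
    [0.95, 0, 0, -0.002, 0, 0, 0],
    [0.95, 0, 0, 0, 0, 0, 0],
  ],
)

```text
time_s: 25.25
position: [0.6002, 0.0449, 0.2184]
tcp_rot: [[0.574, 0.819, 0.0], [0.819, -0.574, -0.0], [0.0, 0.0, -1.0]]
force: [-1.1, 0.1, 4.0]
opening: 0.135
```

Call:
play_rows(
  targets=[
    [0.95, 0, 0, -0.002, 0, 0, 0],
    [0.95, 0, 0, -0.002, 0, 0, 0],
    [0.95, 0, 0, 0, 0, 0, 0],
  ],
)

```text
time_s: 25.62
position: [0.6003, 0.0449, 0.2151]
tcp_rot: [[0.574, 0.819, 0.001], [0.819, -0.574, -0.0], [0.0, 0.001, -1.0]]
force: [-1.4, -0.5, 7.7]
opening: 0.133
```

Call:
play_rows(
  targets=[
    [0.95, 0, 0, -0.002, 0, 0, 0],
    [0.95, 0, 0, -0.002, 0, 0, 0],
    [0.95, 0, 0, 0, 0, 0, 0],
  ],
)

```text
time_s: 26.0
position: [0.6004, 0.0449, 0.212]
tcp_rot: [[0.574, 0.819, 0.002], [0.819, -0.574, -0.0], [0.001, 0.002, -1.0]]
force: [-2.5, 1.0, 11.9]
opening: 0.13
```

Call:
play_rows(
  targets=[
    [0.95, 0, 0, 0, 0, 0, -0.1],
    [0.95, 0, 0, 0, 0, 0, -0.1],
    [0.95, 0, 0, 0, 0, 0, -0.1],
    [0.95, 0, 0, 0, 0, 0, -0.1],
    [0.95, 0, 0, 0, 0, 0, 0],
  ],
)

```text
time_s: 26.62
position: [0.6005, 0.0447, 0.2122]
tcp_rot: [[0.848, 0.53, 0.002], [0.53, -0.848, -0.001], [0.001, 0.002, -1.0]]
force: [-3.5, 0.2, 11.3]
opening: 0.136
```

```bash
python3 -c "
from h import *
S=bot.read_state();print(S['force'],S['moment'],S['joint_positions'])"
```

```text
[-3.48023787  0.21871949 11.30028566] [-0.09385935  0.84256124  0.0195975 ] [-6.35424399e+00  2.90772688e+01  8.62057599e+01 -3.34207199e-02
  6.45960498e+01  5.16328119e+01]
```

Call:
play_rows(
  targets=[
    [0.95, 0, 0, 0, 0, 0, -0.1],
    [0.95, 0, 0, 0, 0, 0, -0.1],
    [0.95, 0, 0, 0, 0, 0, -0.1],
    [0.95, 0, 0, 0, 0, 0, -0.1],
    [0.95, 0, 0, 0, 0, 0, -0.1],
    [0.95, 0, 0, 0, 0, 0, -0.1],
    [0.95, 0, 0, 0, 0, 0, 0],
  ],
)

```text
time_s: 27.5
position: [0.6001, 0.0456, 0.212]
tcp_rot: [[0.999, -0.041, 0.001], [-0.041, -0.999, 0.001], [0.001, -0.001, -1.0]]
force: [-3.6, 1.4, 12.1]
opening: 0.134
```

```bash
python3 -c "
from h import *
S=bot.read_state();print(S['force'],S['moment'],S['joint_positions'])"
```

```text
[-3.61283256  1.40434197 12.1338338 ] [ 0.31848145  0.85530428 -0.06251822] [-6.31880015e+00  2.90774310e+01  8.62308583e+01  6.79956984e-02
  6.46185183e+01  8.60063409e+01]
```

Call:
play_rows(
  targets=[
    [0.95, 0, 0, 0, 0, 0, -0.08],
    [0.95, 0, 0, 0, 0, 0, -0.07],
    [0.95, 0, 0, 0, 0, 0, -0.05],
    [0.95, 0, 0, 0, 0, 0, 0],
  ],
)

```text
time_s: 28.0
position: [0.5991, 0.0462, 0.212]
tcp_rot: [[0.971, -0.238, -0.001], [-0.238, -0.971, 0.002], [-0.001, -0.002, -1.0]]
force: [-5.8, 2.2, 12.8]
opening: 0.135
```

```bash
python3 -c "
from h import *
S=bot.read_state();print(S['force'],S['moment'],S['joint_positions'])"
```

```text
[-5.81059703  2.17044816 12.7816306 ] [0.60925873 1.1601466  0.0834248 ] [-6.28759033 29.05685744 86.28120231  0.11707752 64.72546888 97.42788988]
```

Call:
play_rows(
  targets=[
    [0.95, 0, 0, 0, 0, 0, -0.05],
    [0.95, 0, 0, 0, 0, 0, -0.05],
    [0.95, 0, 0, 0, 0, 0, 0],
  ],
)

```text
time_s: 28.38
position: [0.5991, 0.0464, 0.212]
tcp_rot: [[0.943, -0.334, -0.001], [-0.334, -0.943, 0.002], [-0.001, -0.002, -1.0]]
force: [-5.3, 3.4, 12.5]
opening: 0.135
```

```bash
python3 -c "
from h import *
S=bot.read_state();print(S['force'],S['moment'],S['joint_positions'])"
```

```text
[-5.29126169  3.4458009  12.52593802] [0.61634568 1.14606632 0.09658485] [ -6.28180019  29.05574206  86.27974379   0.14073147  64.72049364
 103.15609421]
```

Torque has levelled off at the stop. Now letting it rise gently.

Call:
play_rows(
  targets=[
    [0.95, 0, 0, 0.0015, 0, 0, 0],
    [0.95, 0, 0, 0.0015, 0, 0, 0],
    [0.95, 0, 0, 0.0015, 0, 0, 0],
    [0.95, 0, 0, 0.001, 0, 0, 0],
    [0.95, 0, 0, 0, 0, 0, 0],
  ],
)

```text
time_s: 29.0
position: [0.599, 0.0463, 0.215]
tcp_rot: [[0.943, -0.334, -0.002], [-0.334, -0.943, 0.003], [-0.003, -0.002, -1.0]]
force: [-3.8, 4.7, 4.3]
opening: 0.135
```

Call:
play_rows(
  targets=[
    [0.95, 0, 0, 0.001, 0, 0, 0],
    [0.7, 0, 0, 0, 0, 0, 0],
    [0.4, 0, 0, 0, 0, 0, 0],
    [0.2, 0, 0, 0, 0, 0, 0],
    [0, 0, 0, 0.02, 0, 0, 0],
    [0, 0, 0, 0.04, 0, 0, 0],
    [0, -0.02, 0.005, 0.05, 0, 0, 0],
    [0, 0, 0, 0, 0, 0, 0],
    [0, 0, 0, 0, 0, 0, 0],
  ],
)

```text
time_s: 30.12
position: [0.5799, 0.0497, 0.326]
tcp_rot: [[0.942, -0.334, -0.0], [-0.334, -0.942, -0.0], [0.0, 0.0, -1.0]]
force: [0.4, -0.4, -0.1]
opening: 0.948
```

```bash
python3 -c "
from h import *
im,c,S=snap('final')
u,v=proj(c,[.6,.0457,.23]).astype(int);print(u,v)
a=cv2.resize(im[max(v-60,0):max(v-60,0)+120,u-60:u+60],(400,400),interpolation=cv2.INTER_CUBIC)
s=bot.capture('scene');cv2.imwrite('pics/scene1.png',s);b=cv2.resize(s[170:270,255:355],(400,400),interpolation=cv2.INTER_CUBIC)
cv2.imwrite('pics/fin.png',np.hstack([a,b]))"
```

```text
30.125 [0.5799 0.0497 0.326 ] yaw -19.53 [ 0.4  -0.43 -0.1 ] 0.9483866988446027
280 187
```

View pics/fin.png

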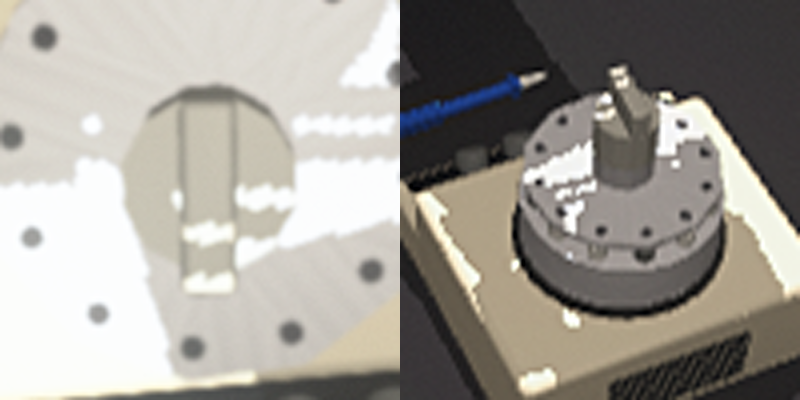

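The picture shows the cap seated over the hub with its bar turned to about -19.5°. I'll confirm the latch height by touching the bar top with closed fingers: about 0.231 means latched, about 0.234 means unlatched.

Call:
play_rows(
  targets=[
    [1, 0.02, -0.004, -0.02, 0, 0, 0],
    [1, 0, 0, -0.02, 0, 0, 0],
    [1, 0, 0, -0.02, 0, 0, 0],
    [1, 0, 0, -0.01, 0, 0, 0],
    [1, 0, 0, -0.01, 0, 0, 0],
    [1, 0, 0, -0.005, 0, 0, 0],
    [1, 0, 0, -0.004, 0, 0, 0],
    [1, 0, 0, 0, 0, 0, 0],
    [1, 0, 0, 0, 0, 0, 0],
  ],
)

```text
time_s: 31.35
position: [0.6004, 0.0459, 0.2378]
tcp_rot: [[0.943, -0.334, 0.001], [-0.334, -0.943, -0.0], [0.001, -0.0, -1.0]]
force: [-0.3, 0.6, -0.0]
opening: 0.063
```

Call:
play_rows(
  targets=[
    [1, 0, 0, -0.002, 0, 0, 0],
    [1, 0, 0, 0, 0, 0, 0],
  ],
)

```text
time_s: 31.6
position: [0.6, 0.0459, 0.2353]
tcp_rot: [[0.943, -0.334, -0.0], [-0.334, -0.943, -0.0], [-0.0, 0.0, -1.0]]
force: [-0.2, -0.4, -0.5]
opening: 0.004
```

Call:
play_rows(
  targets=[
    [1, 0, 0, -0.001, 0, 0, 0],
    [1, 0, 0, 0, 0, 0, 0],
  ],
)

```text
time_s: 31.85
position: [0.6, 0.0459, 0.2342]
tcp_rot: [[0.943, -0.334, -0.0], [-0.334, -0.943, 0.0], [-0.0, 0.0, -1.0]]
force: [-0.2, -0.0, -0.1]
opening: 0.007
```

Call:
play_rows(
  targets=[
    [1, 0, 0, -0.001, 0, 0, 0],
    [1, 0, 0, 0, 0, 0, 0],
  ],
)

```text
time_s: 32.1
position: [0.6, 0.0459, 0.2332]
tcp_rot: [[0.943, -0.334, -0.0], [-0.334, -0.943, 0.0], [-0.0, 0.0, -1.0]]
force: [1.0, 0.3, 0.4]
opening: 0.007
```

Call:
play_rows(
  targets=[
    [1, 0, 0, -0.001, 0, 0, 0],
    [1, 0, 0, 0, 0, 0, 0],
  ],
)

```text
time_s: 32.35
position: [0.6, 0.0459, 0.2322]
tcp_rot: [[0.943, -0.334, -0.0], [-0.334, -0.943, 0.0], [-0.0, 0.0, -1.0]]
force: [-0.2, 0.4, 0.1]
opening: 0.003
```

Call:
play_rows(
  targets=[
    [1, 0, 0, -0.001, 0, 0, 0],
    [1, 0, 0, 0, 0, 0, 0],
  ],
)

```text
time_s: 32.6
position: [0.6002, 0.0459, 0.2315]
tcp_rot: [[0.943, -0.334, 0.0], [-0.334, -0.943, -0.0], [0.0, -0.0, -1.0]]
force: [-0.5, 0.1, 1.3]
opening: 0.005
```

Contact came only at about 0.2315, so the cap is latched about 3 mm down. Backing off and handing in.

Call:
play_rows(
  targets=[
    [1, 0, 0, 0.02, 0, 0, 0],
    [1, 0, 0, 0.04, 0, 0, 0],
    [1, -0.02, 0.0, 0.05, 0, 0, 0],
    [1, 0, 0, 0.02, 0, 0, 0],
    [1, 0, 0, 0, 0, 0, 0],
    [1, 0, 0, 0, 0, 0, 0],
  ],
)

```text
time_s: 33.35
position: [0.5794, 0.0459, 0.3598]
tcp_rot: [[0.943, -0.334, -0.003], [-0.334, -0.943, 0.0], [-0.003, 0.001, -1.0]]
force: [1.3, -0.2, -0.4]
opening: 0.002
```

```bash
python3 -c "
from h import *
S=bot.read_state();print(S['time_s'],S['position'],S['force']);print(bot.hand_in())"
```

```text
33.35 [0.57940855 0.0459489  0.35981183] [ 1.26613102 -0.15722848 -0.39865857]
the job is handed in; nothing more can be done
None
```

The clamp head is closed and the job was handed in at about 33 s of robot time. The taller spacer ring went on first, then the large clamp plate with its slot turned to the pin at about 55°. Last was the small white cap, pressed about 6.7 mm and turned clockwise past 1.15 rad until the torque levelled off.

- **Latch check:** after release, a light touch met the cap's bar at about 0.2315 m. Unlatched it would have been about 0.234 m, so the drum is held down roughly 3 mm, as it should be.
- **Forces:** the push never read above about 13 N.
- **Seating:** the close-up after each stage showed the ring and plate seated, with the pin clear above the plate's hub. The last view showed the cap in place with its bar turned.
- **Not confirmed:** I turned the cap about 1.3 rad in all, so the shaft may have slipped round by a small angle at the stop. I took no final picture of the other things on the bench; the arm moved clear above them throughout. No check failed.

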